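# Set the mitre guide over by one index hole

## Task

The swing arm of the mitre guide is pinned square, and the long wood strip on its bed needs the next mitre angle. Hook a fingertip under the steel pull ring to raise the spring index pin clear of its hole, swing the ring end of the arm one hole towards the side (left or right) on which the long strip lies, and let the pin drop fully home in that hole. Use the fingers only as a hook, without pinching or forcing the ring; leave the wood and the other things where they lie, and finish with the hand clear.

Things in the scene. Friction and masses are not known exactly. Their poses are not given: they have to be found in the camera images.
- mitre_base: base of the mitre guide, fixed to the bench: 350 x 97 mm plywood bed (top at 40 mm) with a split aluminium fence, and on the robot's side a curved aluminium index plate (top at 18 mm) with seven 10 mm holes 15 degrees apart, 180 mm from the pivot. Origin on the arm's upright pivot axis at bench height; own -x points to the middle hole, +y to the left along the bed, z up
- swing_arm (a joint): angle (rad) of the dark steel arm about the pivot; 0 = middle hole, as at the start. Positive carries the ring end to the base's -y (right seen from the robot), negative to +y (left). Holes every 0.262 rad (47 mm at the ring), play 0.006. Light friction, about 0.7 N at the ring; stays where left. Upright saw guides stand on it 85 mm before and behind the pivot, tops at 128 mm
- index_pin (a joint): lift (m) of the 8 mm spring index pin: 0 = fully home in a hole, 0.011 = just clear of a hole or resting on the plate between holes, 0.016 = stop. The spring takes about 4 N to start and 8 N at the stop and drives the pin down when let go; the pin rides on the plate and snaps into a hole that comes under it
- pull_ring: upright round steel ring fixed on top of the pin: 50 mm inside diameter, 5 mm bar, standing square across the arm (own x runs along the arm to the pivot, z up). Origin at its centre, 180 mm from the pivot, 89 mm above the bench with the pin home; it rises and swings with pin and arm. The plunger housing below it is 33 mm across and ends at 54 mm
- strip: long strip of brown wood, 32 x 140 x 22 mm, lying on the bed against the fence, left or right of the arm; origin at the centre of its underside. Its side tells which way to swing
- stub: short block of pale wood, 40 x 50 x 24 mm, lying on the bed on the other side; origin at the centre of its underside; leave it
- pencil: yellow pencil, 172 mm long, 7 mm thick, lying on the bench to the right in front of the guide; leave it
- try_square: try square with a dark wood stock and steel blade, 177 x 115 x 21 mm, lying on the bench to the left; leave it
Things that resemble listed ones, but are neither listed nor needed, are in the scene too. Of the things shaped like the strip, the brown one is meant.

How it is judged (in metres and radians):
On the way, in this order (a step that is already met when the one before it is completed fails the run):
1. the pin is raised clear of the middle hole by the ring, the arm still square (value of joint index_pin above 0.0105 m and value of joint swing_arm between -0.04 and 0.04 rad), for 0.1 s.
2. with the pin up, the arm swings towards the strip's side (value of joint index_pin above 0.009 m and ((y of strip in the frame of mitre_base below 0 m and value of joint swing_arm above 0.08 rad) or (y of strip in the frame of mitre_base above 0 m and value of joint swing_arm below -0.08 rad))), for 0.05 s.
At the end, for the whole second after the job is handed in: the pin is fully home (within 1.5 mm) in the hole next to the middle one on the strip's side (arm at 15 degrees, within 0.015 rad) and the arm is still; strip and stub lie within 15 mm of where they were (value of joint index_pin below 0.0015 m and velocity of joint swing_arm between -0.02 and 0.02 rad/s and distance of each of strip, stub from where it was at the start of the episode below 0.015 m and ((y of strip in the frame of mitre_base below 0 m and value of joint swing_arm between 0.247 and 0.277 rad) or (y of strip in the frame of mitre_base above 0 m and value of joint swing_arm between -0.277 and -0.247 rad))); the robot touches nothing.
It fails at once if the ring is pinched or forced (more than 35 N between fingers and ring) (contact force between the fingers and pull_ring above 35 N).
It fails at once if the strip is shoved or lifted (distance of strip from where it was at the start of the episode above 0.015 m).
It fails at once if the stub is shoved or lifted (distance of stub from where it was at the start of the episode above 0.015 m).
It fails at once if the pencil is disturbed (distance of pencil from where it was at the start of the episode above 0.02 m).
It fails at once if the try square is disturbed (distance of try_square from where it was at the start of the episode above 0.02 m).
It also fails if it takes over 40 s, if anything falls off the work surface, if the arm or the gripper's body presses on something with over 40 N, if the wrist force passes 120 N, or if a joint passes its speed limit or range.

## Robot

A 7-joint arm with a two-finger parallel gripper is mounted at the origin on a cart in front of the work surface, level with it; the furniture and walls round the work are solid. World frame = base frame: x ahead of the robot, y to its left, z up, the work surface at z = 0. Lengths are in m, angles in degrees, forces in N, time in s.
With the tool pointing down it reaches from about 0.425 to 0.95 m from the base axis. Payload 4.7 kg.
Tool frame: the origin (TCP) lies between the finger pads; the fingertips stand 25 mm ahead of it and the grasp point (between the pads) lies 6 mm ahead of it; z points along the fingers, y is the line along which they close (so a half turn about z gives the same grasp; the last joint's range is limited). The gripper opens to 87 mm and grips with 3 to 60 N. Pads are 19 mm wide; open, the fingers measure 117 mm over their backs; the gripper's body (75 mm by 190 mm) begins 51 mm behind the grasp point.
Start: joints at [74.949, 26.849, -2.785, 87.806, 1.381, 65.374, -4.715], TCP at [0.156, -0.657, 0.224] pointing down, gripper open.
Joint ranges: [-148.3, 148.3], [-19.14, 114.17], [-79.39, 73.82], [5.75, 140.21], [-59.74, 239.74], [12.07, 113.84], [-152.46, 152.46]. Speed limits (degrees/s): [147.25, 147.25, 180, 180, 180, 180, 180].

## Interface

Orientations are given as a 3x3 rotation matrix whose columns are the frame's x, y, z axes.
In Python, from workcell import bot, camera, spot_in, spot_point gives the robot as it stands.
- The arm moves only by the tool play_rows, never from a script. Its argument "plan" is a list of rows, each a list of 3 entries, a list of its own where there are three numbers: the finger opening in m, from 0 to 0.087, then the shift along the tool's x, y, z in m, then the turn, a rotation vector about the tool's x, y, z in rad. In form: [[hand, [x, y, z], [ax, ay, az]], ...]. A call has 1 to 20 rows; each row shifts and turns the commanded pose from where the row before left it, along the tool's axes as they then stand; what a row does not reach is not made up. A row lasts 1/8 s, in which the tool goes at most 62.5 mm and 10.7 degrees, less where a joint would pass 70% of its speed; a pose out of reach is approached as far as the arm can. A call with a gripper value outside its range is refused whole. The fingers move at their own pace and stop on an object; "force" is the grip in N (left out, the last holds). Time passes only in rows, so rows that do not move let the fingers close. It gives the time, the measured TCP pose, the force, the opening and the grip force at its end, in the units of the state.
- bot.get_obs(): the state, without advancing time (a new reading comes with each control period).
- camera(name): name is "scene" or "top"; returns a dict with "image" (480x640x3 uint8, red, green, blue), "range_z" (480x640 float32, m along the optical axis (not along the pixel's ray), 0 where there is no reading), "fx", "fy", "cx", "cy" (pixels), "dist" ([k1, k2, p1, p2, k3] as OpenCV has them; the pictures are not rectified), "cam_to_world" (4x4, takes a point from camera to world coordinates). Camera axes: x right, y up, looking along -z (the intrinsics and any distortion apply to the point x, -y, -z); pixel columns grow to the right and rows downward; lengths in m; the calibration is good to about 2 mm. A picture is of the moment at which its call begins.
- bot.hand_in(): hands the job in; it is judged then, once.
Trained networks look in a picture, given as the dict that the camera call returned (one of the last four; its "shot" number tells which), for a name from the list of things; names that differ only in an ending like _2 or _b are one class to them, and where a whole thing is asked for, a point or a joint stands for the part that bears it (a point fixed in the world has none). Each returns a list of dicts, best first, with "score" (0 to 1); they miss things now and then, are a little off and sometimes report something else, mostly with a low value. They report only what shows in the picture. A call takes as long as a camera call. They do not tell look-alikes from the thing itself.
- spot_in(picture, thing): "extent" ([left, top, right, bottom] in pixels, round what is visible of it).
- spot_point(picture, thing): "uv" ([column, row] in pixels: a listed point, or the origin of a listed thing).
The state is a dict: "clock": time; "joint_positions": joint angles; "dq": joint speeds; "joint_torque": joint torques, N m; "tool_pos": TCP position; "ee_rot": TCP orientation; "wrist_force": force on the tool from outside, world axes, zero at the start; "ft_torque": the same for the moment, N m; "gripper_width": finger opening in m; "finger_force": force on a finger pad.
Only numpy, scipy, OpenCV 4.12 (cv2) and the standard library are available. Lean on these libraries where they do the work, as an engineer would, in place of code of your own. Each camera call takes 0.05 s, during which the arm holds its last target. There are 200 camera calls.

## Working session

There is one attempt and no reset: what is moved stays moved. The work goes in short steps, Python scripts to look and compute and a tool call to move; the robot and the scene stay as the last step left them, time stands still between calls to the robot, and variables do not carry over. Pictures are saved under pics/ and viewed, at most 10 in all, crops included, and the job is handed in when it is done.

Besides the shell and the picture viewer there is one more tool, called after "Call:" as a command line: name --argument value ..., lists and objects as JSON in quotes. play_rows: Moves the arm, as the interface text tells. Its arguments: {"type":"object","properties":{"plan":{"type":"array","items":{"type":"array"}},"force":{"type":"number"}},"required":["plan"]}

```bash
mkdir -p pics; cat > h.py <<'E'
import numpy as np, cv2
from workcell import bot, camera, spot_in, spot_point
def ray(p,uv):
    K=np.array([[p['fx'],0,p['cx']],[0,p['fy'],p['cy']],[0,0,1.]])
    q=cv2.undistortPoints(np.array([[uv]],float),K,np.array(p['dist'],float))[0,0]
    return np.array([q[0],-q[1],-1.])
def at_depth(p,uv,d=None):
    if d is None:
        u,v=map(int,np.round(uv)); d=p['range_z'][v,u]
    T=np.array(p['cam_to_world']); return T[:3,:3]@(ray(p,uv)*d)+T[:3,3]
def at_z(p,uv,z):
    T=np.array(p['cam_to_world']); r=T[:3,:3]@ray(p,uv); return T[:3,3]+r*(z-T[2,3])/r[2]
def save(p,n): cv2.imwrite('pics/'+n,cv2.cvtColor(p['image'],cv2.COLOR_RGB2BGR))
E
python3 - <<'E'
from h import *
np.set_printoptions(precision=4,suppress=True)
for n in('scene','top'):
    p=camera(n); save(p,n+'0.png'); print(n,p['fx'],np.array(p['cam_to_world']))
    for t in('mitre_base','swing_arm','pull_ring','strip','stub','pencil','try_square'):
        for d in spot_point(p,t)[:3]: print(t,'pt',np.round(d['uv'],1),round(d['score'],2),at_depth(p,d['uv']))
        for d in spot_in(p,t)[:2]: print(t,'box',np.round(d['extent'],0),round(d['score'],2))
o=bot.get_obs(); print(o['clock'],o['tool_pos'],o['ee_rot'],o['gripper_width'])
E
```

```text
scene 535.8423552992183 [[-0.5827  0.5573 -0.5915 -0.1231]
 [-0.8127 -0.4051  0.4189  0.5852]
 [-0.0062  0.7248  0.6889  0.8501]
 [ 0.      0.      0.      1.    ]]
mitre_base pt [239.  235.7] 0.83 [0.683  0.217  0.0419]
mitre_base box [163. 172. 332. 311.] 0.55Traceback (most recent call last):
  File "<stdin>", line 6, in <module>
ValueError: it knows: mitre_base, pencil, pull_ring, strip, stub, try_square
```

```bash
python3 - <<'E'
from h import *
np.set_printoptions(precision=4,suppress=True)
for n in('scene','top'):
    p=camera(n); save(p,n+'0.png'); print(n,p['fx'],np.array(p['cam_to_world']))
    for t in('mitre_base','pull_ring','strip','stub','pencil','try_square'):
        for d in spot_point(p,t)[:3]: print(t,'pt',np.round(d['uv'],1),round(d['score'],2),at_depth(p,d['uv']))
        for d in spot_in(p,t)[:2]: print(t,'box',np.round(d['extent'],0),round(d['score'],2))
o=bot.get_obs(); print(o['clock'],o['tool_pos'],o['ee_rot'],o['gripper_width'])
E
```

```text
scene 535.8423552992183 [[-0.5827  0.5573 -0.5915 -0.1231]
 [-0.8127 -0.4051  0.4189  0.5852]
 [-0.0062  0.7248  0.6889  0.8501]
 [ 0.      0.      0.      1.    ]]
mitre_base box [164. 173. 334. 313.] 0.84
pull_ring pt [296.7 250. ] 0.73 [0.6011 0.1194 0.0063]
pull_ring box [290. 238. 307. 262.] 0.45
strip pt [337.1 345.5] 0.76 [0.3319 0.2118 0.0255]
strip pt [275.4 216.2] 0.73 [0.6877 0.1181 0.0454]
strip pt [369.  203.9] 0.61 [ 0.6345 -0.1201  0.0016]
strip box [305. 319. 369. 375.] 0.8
strip box [248. 191. 303. 230.] 0.77
stub pt [213.4 255.1] 0.86 [0.6407 0.2997 0.0641]
stub box [199. 237. 225. 266.] 0.77
pencil pt [446.6 230.2] 0.8 [ 0.4503 -0.2005  0.0061]
pencil box [415. 229. 484. 235.] 0.75
try_square box [151. 324. 251. 392.] 0.78
top 620.6533914397195 [[ 0.0066  0.9852 -0.1713  0.3478]
 [-1.      0.0056 -0.0063  0.0901]
 [-0.0052  0.1714  0.9852  1.2932]
 [ 0.      0.      0.      1.    ]]
mitre_base pt [263.4 173.1] 0.97 [0.6948 0.1987 0.0366]
mitre_base box [168. 113. 360. 270.] 0.89
pull_ring pt [217.5 187.9] 0.67 [0.6561 0.2894 0.0617]
pull_ring pt [279.2 247. ] 0.45 [0.5352 0.1619 0.0609]
pull_ring box [263. 240. 296. 249.] 0.43
strip pt [263.4 348. ] 0.89 [0.3356 0.1928 0.0194]
strip pt [417.2 201.9] 0.82 [ 0.6378 -0.1229  0.0237]
strip pt [311.9 164.4] 0.76 [0.7067 0.0973 0.0622]
strip box [277. 148. 343. 182.] 0.93
strip box [385. 184. 454. 220.] 0.86
stub pt [220.2 187.9] 0.58 [0.6559 0.2838 0.0627]
stub box [206. 173. 234. 196.] 0.96
pencil pt [456.6 292.7] 0.51 [ 0.4504 -0.2016  0.0084]
pencil box [424. 274. 491. 315.] 0.59
try_square pt [154.  283.3] 0.61 [ 0.4672  0.4258 -0.0055]
try_square box [104. 275. 204. 328.] 0.81
1.45 [ 0.1565 -0.6566  0.2239] [[ 0.9728  0.2318  0.0001]
 [ 0.2318 -0.9728 -0.0001]
 [ 0.0001  0.0001 -1.    ]] 0.0871244003183566
```

View pics/scene0.png

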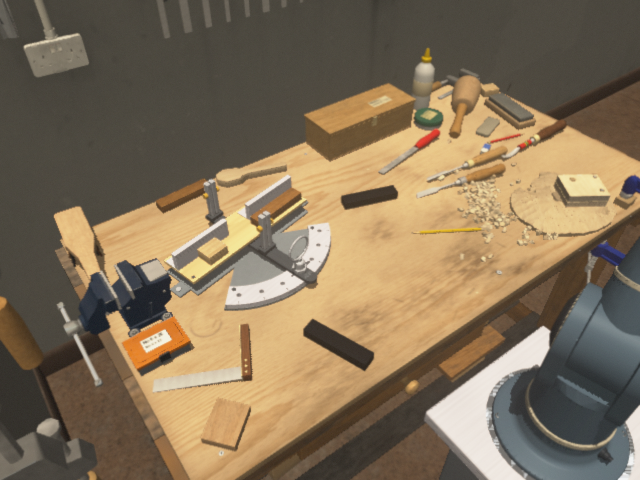

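View pics/top0.png

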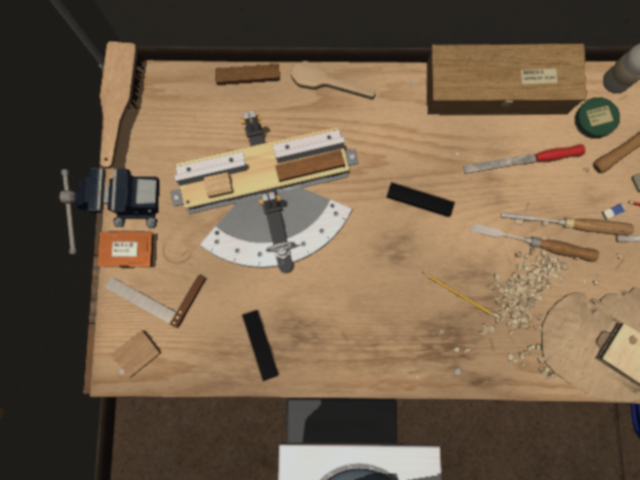

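The scene shows the brown strip on the bed, right of the arm (top view ~(311,164)), and the pale stub on the left at (218,184). The ring stands at about (279,247) in the top view and (297,248) in the scene view. The black strips are decoys, and the swing goes right (positive).

```bash
python3 - <<'E'
from h import *
np.set_printoptions(precision=4,suppress=True)
def cloud(p):
    v,u=np.mgrid[0:480,0:640]; uv=np.stack([u.ravel(),v.ravel()],1).astype(float)
    K=np.array([[p['fx'],0,p['cx']],[0,p['fy'],p['cy']],[0,0,1.]])
    q=cv2.undistortPoints(uv[:,None],K,np.array(p['dist'],float))[:,0]
    d=p['range_z'].ravel(); T=np.array(p['cam_to_world'])
    P=(np.c_[q[:,0],-q[:,1],-np.ones(len(q))]*d[:,None])@T[:3,:3].T+T[:3,3]
    return P[d>0],uv[d>0]
crops=[]
for n,(a,b,c,d) in dict(scene=(190,180,340,320),top=(165,105,365,285)).items():
    p=camera(n); P,uv=cloud(p)
    print(n,'mitre pt z0',[at_z(p,e['uv'],0) for e in spot_point(p,'mitre_base')[:1]], 'ring z.089',[(e['uv'],round(e['score'],2),at_z(p,e['uv'],.089)) for e in spot_point(p,'pull_ring')])
    near=np.hypot(P[:,0]-.525,P[:,1]-.155)<.06
    m=near&(P[:,2]>.066)&(P[:,2]<.135); print('ring pts',m.sum()); print(np.c_[P[m],uv[m]][::max(1,m.sum()//40)])
    if m.sum()>5:
        Q=P[m]; c0=Q[:,:2].mean(0); w=np.linalg.svd(Q[:,:2]-c0)[2][0]; print('mean',Q.mean(0),'dir',w, 'zmax',Q[:,2].max(), 'ext',np.ptp((Q[:,:2]-c0)@w))
    # bed: points z .036-.044
    m=(abs(P[:,2]-.04)<.003)&(np.hypot(P[:,0]-.69,P[:,1]-.19)<.2)
    r=cv2.minAreaRect(P[m][:,:2].astype(np.float32)); print('bed',m.sum(),r)
    im=cv2.cvtColor(p['image'],cv2.COLOR_RGB2BGR)[b:d,a:c]; crops.append(cv2.resize(im,(400,int(400*(d-b)/(c-a))),interpolation=cv2.INTER_CUBIC))
h=max(i.shape[0] for i in crops); cv2.imwrite('pics/crop.png',np.hstack([cv2.copyMakeBorder(i,0,h-i.shape[0],0,0,0) for i in crops]))
E
```

```text
scene mitre pt z0 [array([0.7133, 0.2022, 0.    ])] ring z.089 [([297.0, 251.6], 0.45, array([0.5259, 0.1672, 0.089 ]))]
ring pts 134
[[  0.5341   0.1484   0.1184 302.     235.    ]
 [  0.5349   0.1528   0.1175 300.     236.    ]
 [  0.5352   0.1453   0.1132 303.     236.    ]
 [  0.5376   0.1364   0.1064 306.     236.    ]
 [  0.5327   0.1543   0.1173 300.     237.    ]
 [  0.5333   0.1467   0.1126 303.     237.    ]
 [  0.5367   0.1371   0.1048 306.     237.    ]
 [  0.5351   0.1552   0.1132 299.     238.    ]
 [  0.5336   0.1392   0.1055 306.     238.    ]
 [  0.5326   0.1617   0.1158 297.     239.    ]
 [  0.5389   0.1332   0.0954 307.     239.    ]
 [  0.5302   0.1633   0.1159 297.     240.    ]
 [  0.5296   0.1709   0.1178 294.     241.    ]
 [  0.5397   0.1353   0.0902 306.     241.    ]
 [  0.5302   0.1729   0.1157 293.     242.    ]
 [  0.5408   0.1346   0.0861 306.     242.    ]
 [  0.5294   0.176    0.1153 292.     243.    ]
 [  0.5392   0.1357   0.0852 306.     243.    ]
 [  0.5269   0.1752   0.1141 293.     244.    ]
 [  0.5401   0.1327   0.0798 307.     244.    ]
 [  0.
[... 3026 characters left out ...]
   ]
 [  0.5344   0.154    0.0661 283.     247.    ]
 [  0.5339   0.1438   0.0699 288.     247.    ]
 [  0.5264   0.181    0.1048 268.     248.    ]
 [  0.5318   0.1538   0.0703 283.     248.    ]
 [  0.5247   0.1811   0.1031 268.     249.    ]
 [  0.5291   0.1774   0.0733 271.     249.    ]
 [  0.5293   0.1715   0.0723 274.     249.    ]
 [  0.5251   0.1823   0.0867 268.     250.    ]
 [  0.5269   0.1773   0.0747 271.     250.    ]
 [  0.5282   0.1699   0.0666 275.     250.    ]]
mean [0.5328 0.1568 0.1   ] dir [ 0.2405 -0.9707] zmax 0.12210150144164178 ext 0.05894356369287098
bed 3219 ((0.7084940671920776, 0.20155857503414154), (0.3229565918445587, 0.30099913477897644), 62.432918548583984)
```

View pics/crop.png

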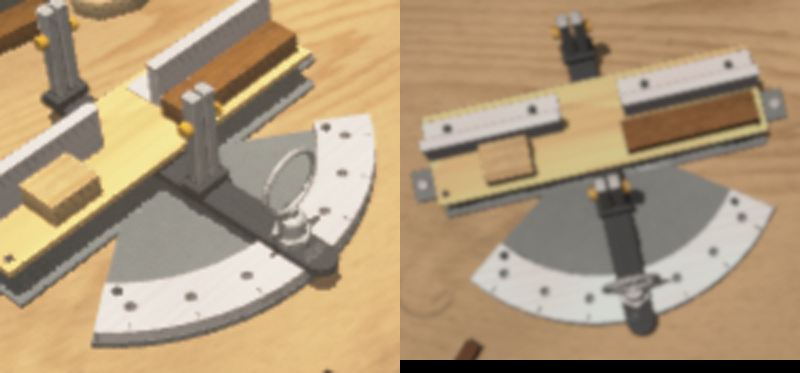

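Call:
play_rows --plan '[[0,[0.045,-0.024,-0.003],[0,0,0]],[0,[0.045,-0.024,-0.003],[0,0,0]],[0,[0.045,-0.024,-0.003],[0,0,0]],[0,[0.045,-0.024,-0.003],[0,0,0]],[0,[0.045,-0.024,-0.003],[0,0,0]],[0,[0.045,-0.024,-0.003],[0,0,0]],[0,[0.045,-0.024,-0.003],[0,0,0]],[0,[0.045,-0.024,-0.003],[0,0,0]],[0,[0.045,-0.024,-0.003],[0,0,0]],[0,[0.007,-0.05,0],[0,0,0]],[0,[0.007,-0.05,0],[0,0,0]],[0,[0.007,-0.05,0],[0,0,0]],[0,[0.007,-0.05,0],[0,0,0]],[0,[0.007,-0.05,0],[0,0,0]],[0,[0.007,-0.05,0],[0,0,0]],[0,[0.007,-0.05,0],[0,0,0]],[0,[0.007,-0.05,0],[0,0,0]],[0,[0.007,-0.05,0],[0,0,0]],[0,[0.007,-0.05,0],[0,0,0]]]'

```text
clock: 4.12
tool_pos: [0.4524, 0.1514, 0.2512]
ee_rot: [[0.973, 0.231, 0.001], [0.231, -0.973, -0.0], [0.001, 0.0, -1.0]]
wrist_force: [0.6, -0.3, -1.4]
gripper_width: 0.0008
finger_force: 0.0
```

Call:
play_rows --plan '[[0,[0,0,0],[0,0.157,0]],[0,[0,0,0],[0,0.157,0]],[0,[0,0,0],[0,0.157,0]],[0,[0,0,0],[0,0.157,0]],[0,[0,0,0],[0,0.157,0]],[0,[0,0,0],[0,0,0]]]'

```text
clock: 4.88
tool_pos: [0.451, 0.1421, 0.2551]
ee_rot: [[0.753, 0.221, 0.619], [0.185, -0.975, 0.122], [0.631, 0.023, -0.776]]
wrist_force: [0.9, -0.6, 0.1]
gripper_width: 0.0004
finger_force: 0.0
```

```bash
python3 - <<'E'
from h import *
o=bot.get_obs(); print(o['clock'],o['tool_pos'],np.round(o['ee_rot'],3),np.round(o['joint_positions'],1))
E
```

```text
4.875 [0.45103611 0.14213781 0.25507611] [[ 0.753  0.221  0.619]
 [ 0.185 -0.975  0.122]
 [ 0.631  0.023 -0.776]] [  -1.1   -9.1  -25.7  136.4   25.3   15.5 -126.9]
```

```bash
cat >> h.py <<'E'
from scipy.spatial.transform import Rotation as R
C0=np.array([.532,.160,.089]); A0=13.7
P0=C0[:2]+.18*np.array([np.cos(np.radians(A0)),np.sin(np.radians(A0))])
def pose(s,th,w,dz=0,sw=0,yaw=None):
    """TCP pose: hooking finger axis crosses ring plane at ring centre+dz; tip s past it; th from vertical; arm swung sw deg"""
    a=np.radians(A0+sw); d=np.array([np.cos(a),np.sin(a),0]); C=np.r_[P0-.18*d[:2],C0[2]+dz]
    b=a if yaw is None else np.radians(yaw); d=np.array([np.cos(b),np.sin(b),0]); t=np.radians(th)
    z=d*np.sin(t)+np.array([0,0,-np.cos(t)]); y=np.array([d[1],-d[0],0]); x=np.cross(y,z)
    return C+z*(s-.025)-y*w, np.c_[x,y,z]
def delta(p,Rm):
    o=bot.get_obs(); R0=np.array(o['ee_rot']); 
    rv=R.from_matrix(R0.T@Rm).as_rotvec(); t=p-np.array(o['tool_pos'])
    print('target',p,'shift(now)',np.round(R0.T@t,4),'shift(after turn)',np.round(Rm.T@t,4),'rot',np.round(rv,4),np.degrees(np.linalg.norm(rv)).round(1))
def st():
    o=bot.get_obs(); print(o['clock'],np.round(o['tool_pos'],4),np.round(o['joint_positions'],1),'F',np.round(o['wrist_force'],1),o['gripper_width'], 'tilt',np.degrees(np.arccos(-o['ee_rot'][2][2])).round(1))
E
python3 - <<'E'
from h import *
st(); delta(*pose(-.05,45,.03))
E
```

```text
4.875 [0.451  0.1421 0.2551] [  -1.1   -9.1  -25.7  136.4   25.3   15.5 -126.9] F [ 0.9 -0.6  0.1] 0.00039094889262744723 tilt 39.1
target [0.47337068 0.17658623 0.14203301] shift(now) [-0.0481 -0.0313  0.1057] shift(after turn) [-0.0588 -0.0282  0.101 ] rot [0.0283 0.1027 0.0031] 6.1
```

Call:
play_rows --plan '[[0.045,[-0.016,-0.0105,0.035],[0,0,0]],[0.045,[-0.016,-0.0105,0.035],[0,0,0]],[0.045,[-0.016,-0.0105,0.035],[0,0,0]],[0.045,[0,0,0],[0.014,0.05,0]],[0.045,[0,0,0],[0.014,0.05,0]]]'

```text
clock: 5.5
tool_pos: [0.4589, 0.1411, 0.23]
ee_rot: [[0.739, 0.214, 0.638], [0.193, -0.976, 0.104], [0.645, 0.046, -0.763]]
wrist_force: [0.3, -0.3, -0.1]
gripper_width: 0.0405
finger_force: 0.0
```

```bash
python3 - <<'E'
from h import *
st(); delta(*pose(-.05,45,.03)); delta(*pose(.015,45,.03))
E
```

```text
5.5 [0.4589 0.1411 0.23  ] [   7.7   -5.5  -35.6  138.1   49.9   12.3 -151.4] F [ 0.3 -0.3 -0.1] 0.04052633428444396 tilt 40.3
target [0.47337068 0.17658623 0.14203301] shift(now) [-0.0392 -0.0356  0.08  ] shift(after turn) [-0.0463 -0.0311  0.078 ] rot [0.0499 0.0838 0.0143] 5.6
target [0.51802497 0.18747178 0.09607107] shift(now) [-0.0337 -0.0388  0.1447] shift(after turn) [-0.0463 -0.0311  0.143 ] rot [0.0499 0.0838 0.0143] 5.6
```

```bash
python3 - <<'E'
from h import *
import itertools
np.set_printoptions(precision=4,suppress=True)
o=bot.get_obs()
D=[([74.949,26.849,-2.785,87.806,1.381,65.374,-4.715],[.1565,-.6566,.2239],[[.9728,.2318,.0001],[.2318,-.9728,-.0001],[.0001,.0001,-1]]),
([-1.1,-9.1,-25.7,136.4,25.3,15.5,-126.9],[.45103611,.14213781,.25507611],[[.753,.221,.619],[.185,-.975,.122],[.631,.023,-.776]]),
(list(o['joint_positions']),list(o['tool_pos']),o['ee_rot'])]
print(D[2])
r=lambda a,q:R.from_euler(a,q,degrees=True).as_matrix()
best=[]
for s in itertools.product([1,-1],repeat=7):
  for c in (-180,-90,0,90):
   for c1 in (0,180):
    e=0
    for q,p,M in D:
        T=np.eye(3)
        for k,a in enumerate('zyzyzyz'): T=T@r(a,s[k]*q[k]+(c if k==6 else 0)+(c1 if k==0 else 0))
        e+=np.linalg.norm(T-np.array(M))
    best.append((e,s,c,c1))
best.sort(key=lambda b:b[0]); print(best[:6])
e,s,c,c1=best[0]
A=[];b=[]
for q,p,M in D:
    T=np.eye(3); cols=[T[:,2]]
    for k,a in enumerate('zyzyzyz'):
        T=T@r(a,s[k]*q[k]+(c if k==6 else 0)+(c1 if k==0 else 0))
        if k==1: cols.append(T[:,2])       # L1
        if k==2: cols.append(T[:,0])       # elbow offset
        if k==3: cols+= [T[:,2],T[:,0]]
        if k==5: cols+= [T[:,2],T[:,0]]
    A.append(np.stack(cols,1)); b.append(p)
A=np.vstack(A);b=np.hstack(b); x,res,rk,sv=np.linalg.lstsq(A,b,rcond=None); print(x,rk,sv,A@x-b)
E
```

```text
([np.float64(7.717554930887075), np.float64(-5.508261442170848), np.float64(-35.558330537481005), np.float64(138.08040375170125), np.float64(49.869746098012826), np.float64(12.251403708912203), np.float64(-151.43997900376036)], [np.float64(0.4589156208562187), np.float64(0.14109096248336028), np.float64(0.22995591821768077)], array([[ 0.7393,  0.2139,  0.6385],
       [ 0.1928, -0.9757,  0.1037],
       [ 0.6452,  0.0464, -0.7626]]))
[(np.float64(0.0017174106876674533), (-1, 1, -1, 1, -1, 1, -1), 90, 0), (np.float64(0.0017174106876675348), (-1, -1, -1, -1, -1, -1, -1), -90, 180), (np.float64(1.9018511926803598), (1, -1, 1, -1, 1, -1, 1), 90, 180), (np.float64(1.9018511926803607), (1, 1, 1, 1, 1, 1, 1), -90, 0), (np.float64(1.9968943016420346), (-1, 1, -1, -1, -1, -1, -1), -90, 180), (np.float64(1.9968943016420346), (-1, -1, -1, 1, -1, 1, -1), 90, 0)]
[ 0.3497  1.4105 -0.7081  0.5649  0.1049  1.3721 -0.1991] 7 [3.3681 2.8796 0.912  0.5755 0.4424 0.0655 0.0213] [ 0.0223  0.0067  0.0009 -0.0025 -0.0102 -0.0114  0.0027  0.011   0.0105]
```

Call:
play_rows --plan '[[0.045,[0.012,0,-0.01],[0,-0.175,0]],[0.045,[0.012,0,-0.01],[0,-0.175,0]],[0.045,[0.012,0,0],[0,-0.175,0]],[0.045,[0.012,0,0],[-0.045,-0.175,0]]]'

```text
clock: 6.0
tool_pos: [0.4922, 0.1426, 0.2634]
ee_rot: [[0.971, 0.183, 0.155], [0.198, -0.976, -0.087], [0.135, 0.115, -0.984]]
wrist_force: [0.8, -1.1, -0.3]
gripper_width: 0.0451
finger_force: 0.0
```

```bash
cat >> h.py <<'E'
import json
def log():
    o=bot.get_obs(); open('fk.jsonl','a').write(json.dumps([list(map(float,o['joint_positions'])),list(map(float,o['tool_pos']))])+'\n')
E
python3 -c "
from h import *
log(); st()"
```

```text
6.0 [0.4922 0.1426 0.2634] [  -6.8    7.4  -21.1  110.5   13.3   57.7 -113.2] F [ 0.8 -1.1 -0.3] 0.04513426227423261 tilt 10.2
```

Call:
play_rows --plan '[[0.045,[0,0,0],[0,0,-0.18]],[0.045,[0,0,0],[0,0,-0.18]],[0.045,[0,0,0],[0,0,-0.18]],[0.045,[0,0,0],[0,0,-0.18]],[0.045,[0,0,0],[0,0,-0.18]],[0.045,[0,0,0],[0,0,-0.18]],[0.045,[0,0,0],[0,0,-0.18]],[0.045,[0,0,0],[0,0,-0.18]],[0.045,[0,0,0],[0,0,-0.18]]]'

```text
clock: 7.12
tool_pos: [0.4915, 0.1429, 0.2617]
ee_rot: [[-0.238, 0.959, 0.157], [0.964, 0.253, -0.085], [-0.121, 0.131, -0.984]]
wrist_force: [0.1, 0.3, -0.3]
gripper_width: 0.0448
finger_force: 0.0
```

```bash
python3 -c "
from h import *
log(); st()"
```

```text
7.125 [0.4915 0.1429 0.2617] [  0.9   8.2 -29.7 110.4  15.   57.7 -21.5] F [ 0.1  0.3 -0.3] 0.044846013835245224 tilt 10.3
```

Call:
play_rows --plan '[[0.045,[0,0,0],[0,0,-0.18]],[0.045,[0,0,0],[0,0,-0.18]],[0.045,[0,0,0],[0,0,-0.18]],[0.045,[0,0,0],[0,0,-0.18]],[0.045,[0,0,0],[0,0,-0.18]],[0.045,[0,0,0],[0,0,-0.18]],[0.045,[0,0,0],[0,0,-0.18]],[0.045,[0,0,0],[0,0,-0.18]]]'

```text
clock: 8.12
tool_pos: [0.4914, 0.1429, 0.2618]
ee_rot: [[-0.981, -0.111, 0.157], [-0.125, 0.988, -0.085], [-0.146, -0.103, -0.984]]
wrist_force: [-0.6, 0.7, 0.5]
gripper_width: 0.0451
finger_force: 0.0
```

```bash
python3 -c "
from h import *
log(); st(); print(np.round(bot.get_obs()['ee_rot'],3)); print(open('fk.jsonl').read())"
```

```text
8.125 [0.4914 0.1429 0.2618] [  8.5   9.2 -38.3 110.1  17.   58.2  59.2] F [-0.6  0.7  0.5] 0.045056713387031475 tilt 10.3
[[-0.981 -0.111  0.157]
 [-0.125  0.988 -0.085]
 [-0.146 -0.103 -0.984]]
[[-6.805383729521949, 7.420082376430516, -21.08075344159202, 110.48968875796953, 13.330472060922705, 57.656337135989, -113.20173945407544], [0.492172267521989, 0.1426073344086054, 0.26338998289592547]]
[[0.8777581887719055, 8.156765253278564, -29.659797031383587, 110.4230931806611, 15.001322115708128, 57.65343373483496, -21.53342962424035], [0.4914748742737553, 0.14293784635266385, 0.26166966686105336]]
[[8.528064498674143, 9.203896589088393, -38.34207144085719, 110.0663043820288, 16.978054664215165, 58.219291192975604, 59.224631491993904], [0.49144075650969404, 0.14290463731820216, 0.26175762029601635]]
```

```bash
cat > fit.py <<'E'
from h import *
np.set_printoptions(precision=4,suppress=True)
S=[-1,1,-1,1,-1,1,-1]
r=lambda a,q:R.from_euler(a,q,degrees=True).as_matrix()
D=[([74.949,26.849,-2.785,87.806,1.381,65.374,-4.715],[.1565,-.6566,.2239]),
([-1.1,-9.1,-25.7,136.4,25.3,15.5,-126.9],[.45103611,.14213781,.25507611]),
([7.717555,-5.508261,-35.55833,138.080404,49.869746,12.251404,-151.43998],[.4589156,.141091,.2299559])]+[json.loads(l) for l in open('fk.jsonl')]
names=['b_x','b_z','1x','1y','2x','2z','2y','3x','3y','4x','4z','5x','5y','6x','6z','7x','7y']
def cols(q):
    T=np.eye(3); c={'b_x':T[:,0],'b_z':T[:,2]}; 
    for k,a in enumerate('zyzyzyz'):
        T=T@r(a,S[k]*q[k]+(90 if k==6 else 0))
        for j,n in enumerate('xyz'): c[f'{k+1}{n}']=T[:,j]
    return c,T
if __name__=='__main__':
  for use in (['b_z','2z','4z','6z'],['b_z','2z','3x','4x','4z','6x','6z'],['b_z','1x','2z','4z','6z','6x'],['b_z','2z','2y','4z','4y','6z','6x'],['b_z','2z','3x','4z','4x','5x','6z','6x'],['b_z','1y','2z','3y','4z','5y','6z','6x']):
    A=[];b=[]
    for q,p in D:
        c,_=cols(q); A.append(np.stack([c[u] for u in use],1)); b.append(p)
    A=np.vstack(A);b=np.hstack(b); lam=1e-3
    x=np.linalg.lstsq(np.vstack([A,lam*np.eye(len(use))]),np.r_[b,np.zeros(len(use))],rcond=None)[0]
    print(use,x,'res',np.abs(A@x-b).max(), np.linalg.svd(A)[1][-3:])
E
python3 fit.py
```

```text
['b_z', '2z', '4z', '6z'] [0.1814 0.6553 0.4234 0.3842] res 0.04002290605285977 [2.0143 0.6449 0.3085]
['b_z', '2z', '3x', '4x', '4z', '6x', '6z'] [ 0.2748  0.6887 -0.0374  0.0515  0.5145  0.0323  0.4211] res 0.04374183848319657 [0.4515 0.2754 0.0929]
['b_z', '1x', '2z', '4z', '6z', '6x'] [0.1796 0.0747 0.5536 0.3972 0.2866 0.0127] res 0.0361576842604511 [0.6263 0.3767 0.1796]
['b_z', '2z', '2y', '4z', '4y', '6z', '6x'] [ 0.2377  0.5544 -0.0262  0.4665 -0.0159  0.3137 -0.0001] res 4.7715834043837724e-05 [0.6402 0.3113 0.2006]
['b_z', '2z', '3x', '4z', '4x', '5x', '6z', '6x'] [ 0.1632  0.6237 -0.0711  0.4721 -0.1095  0.0855  0.3445 -0.025 ] res 0.0386523631294321 [0.2754 0.1639 0.0725]
['b_z', '1y', '2z', '3y', '4z', '5y', '6z', '6x'] [ 0.2376 -0.0262  0.5544 -0.0158  0.4666 -0.0001  0.3136 -0.0001] res 4.2294286198812925e-05 [0.3159 0.21   0.1959]
```

```bash
cat > ik.py <<'E'
from fit import *
from scipy.optimize import least_squares
LO=np.array([-148.3,-19.14,-79.39,5.75,-59.74,12.07,-152.46]);HI=np.array([148.3,114.17,73.82,140.21,239.74,113.84,152.46])
def fk(q):
    c,T=cols(q); return .23768*np.array([0,0,1])-.0262*c['2y']+.5544*c['2z']-.0159*c['4y']+.4665*c['4z']+.3137*c['6z'],T
def ik(p,Rm,q0,m=3):
    f=lambda q:np.r_[(fk(q)[0]-p)*20,(fk(q)[1]-Rm).ravel()*5,(q-q0)*3e-4]
    s=least_squares(f,np.clip(q0,LO+m+.1,HI-m-.1),bounds=(LO+m,HI-m)); q=s.x
    return q,np.linalg.norm(fk(q)[0]-p),np.linalg.norm(fk(q)[1]-Rm)
E
python3 - <<'E'
from ik import *
q0=np.array(bot.get_obs()['joint_positions'],float)
F=np.diag([-1,-1,1.])
for th in (45,55):
  for yaw in (50,65,-20):
    for flip in (0,1):
      for w in (.0375,-.0375):
        out=[]
        for s,dz,sw in ((-.05,0,0),(.015,0,0),(.015,.02,0),(.015,.02,15)):
            p,M=pose(s,th,w,dz,sw,yaw)
            if flip: M=M@F
            q,e,er=ik(p,M,q0); out.append((e*1e3,er))
            if s>0 and dz==0: qq=q
        print(th,yaw,flip,w,np.round(out,2).ravel(),np.round(qq))
E
```

```text
45 50 0 0.0375 [20.03  0.11 33.47  0.21 28.79  0.17 20.56  0.13] [ 37.  26. -50. 130. -57.  15.  11.]
45 50 0 -0.0375 [ 7.02  0.04 19.54  0.13 15.5   0.1   7.36  0.05] [ 40.  31. -48. 125. -57.  15.  17.]
45 50 1 0.0375 [29.14  0.17  0.01  0.    4.26  0.01 14.77  0.05] [ 51.  47. -76. 137. 124.  18.  16.]
45 50 1 -0.0375 [13.01  0.11  0.01  0.    8.9   0.03  4.48  0.03] [ 56.  52. -76. 129.  97.  15.  51.]
45 65 0 0.0375 [0.   0.   6.74 0.04 2.33 0.01 0.   0.  ] [ 43.  34. -55. 130. -57.  15.  28.]
45 65 0 -0.0375 [0. 0. 0. 0. 0. 0. 0. 0.] [ 41.  37. -49. 123. -51.  19.  25.]
45 65 1 0.0375 [8.57 0.03 8.04 0.06 7.54 0.06 0.01 0.  ] [ 55.  52. -76. 129.  49.  15. 107.]
45 65 1 -0.0375 [0.01 0.   0.   0.   0.   0.   0.   0.  ] [ 56.  56. -76. 122.  45.  19. 116.]
45 -20 0 0.0375 [0. 0. 0. 0. 0. 0. 0. 0.] [-15.  30. -37. 129.  91.  57. 128.]
45 -20 0 -0.0375 [0.05 0.   0.   0.   0.   0.   0.   0.  ] [ -8.  26. -39. 137.  97.  54. 125.]
45 -20 1 0.0375 [0.01 0.   0.01 0.   0.01 0.   0.01 0.  ] [-10.  31. -43. 129.  92.  60. -51.]
45 -20 1 -0.0375 [0.05 0.   0.01 0.   0.01 0.   0.01 0.  ]
[... 531 characters left out ...]
0. -57.  15.  38.]
55 65 0 -0.0375 [0.   0.   0.93 0.01 0.   0.   0.   0.  ] [ 52.  48. -59. 124. -57.  15.  39.]
55 65 1 0.0375 [29.98  0.13 21.38  0.15 19.49  0.15 10.94  0.08] [ 61.  60. -76. 127.  23.  15. 142.]
55 65 1 -0.0375 [15.51  0.05  5.79  0.05  5.37  0.04  0.01  0.  ] [ 60.  63. -76. 122.  33.  15. 135.]
55 -20 0 0.0375 [0. 0. 0. 0. 0. 0. 0. 0.] [-22.  34. -34. 132.  99.  68. 116.]
55 -20 0 -0.0375 [17.91  0.06  8.08  0.03  6.43  0.02 13.09  0.04] [ 12.  57. -76. 137. 108. 102. 126.]
55 -20 1 0.0375 [0.01 0.   0.01 0.   0.01 0.   0.01 0.  ] [-14.  37. -45. 132. 101.  75. -62.]
55 -20 1 -0.0375 [17.91  0.06  8.08  0.03  6.43  0.02 13.09  0.04] [ 12.  57. -76. 137. 108. 102. -54.]
```

```bash
cat >> ik.py <<'E'
F=np.diag([-1,-1,1.])
def tgt(s,dz=0,sw=0,th=48,w=.035,yaw0=-15):
    p,M=pose(s,th,w,dz,sw,yaw0+sw); return p,M@F
E
python3 - <<'E'
from ik import *
q=np.array(bot.get_obs()['joint_positions'],float); p0=np.array(bot.get_obs()['tool_pos'])
p,M=tgt(-.06)
for pt in (p0,p0+[-.0,.03,0],p+[0,0,.08],p): 
    print(pt,[np.round(v,3) for v in ik(pt,M,q)])
for a in ((-.05,),(.015,),(.015,.02),(.015,.02,7),(.015,.02,15),(.015,-.005,15),(-.06,0,15)):
    q2,e,er=ik(*tgt(*a),q); print(a,np.round(q2),round(e*1e3,2),round(er,3)); q=q2
delta(*tgt(-.06)); delta(tgt(-.06)[0]+[0,0,.08],M)
E
```

```text
[0.4914 0.1429 0.2618] [array([  0.111,   1.644, -44.226, 132.119,  71.647,  43.3  , -22.941]), np.float64(0.0), np.float64(0.0)]
[0.4914 0.1729 0.2618] [array([ -3.975,   4.162, -44.868, 130.113,  71.149,  47.702, -24.921]), np.float64(0.0), np.float64(0.0)]
[0.48   0.2102 0.2259] [array([-11.653,  10.748, -45.018, 130.508,  75.583,  54.193, -35.142]), np.float64(0.0), np.float64(0.0)]
[0.48   0.2102 0.1459] [array([-13.024,  22.677, -46.816, 134.363,  88.315,  60.317, -51.094]), np.float64(0.0), np.float64(0.0)]
(-0.05,) [-12.  24. -47. 134.  90.  61. -52.] 0.01 0.0
(0.015,) [-10.  31. -43. 132. 100.  61. -55.] 0.0 0.0
(0.015, 0.02) [ -9.  29. -44. 132.  97.  59. -52.] 0.0 0.0
(0.015, 0.02, 7) [ -4.  26. -44. 136. 106.  53. -51.] 0.0 0.0
(0.015, 0.02, 15) [ 27.  44. -76. 137. 114.  67. -34.] 4.05 0.013
(0.015, -0.005, 15) [ 25.  50. -76. 137. 117.  73. -33.] 7.55 0.023
(-0.06, 0, 15) [ 25.  30. -76. 137. 101.  57. -32.] 25.44 0.087
target [0.48   0.2102 0.1459] shift(now) [0.0197 0.0797 0.1065] shift(after turn) [0.1051 0.062  0.0564] rot [ 0.088  -0.6625  0.3841] 44.2
target [0.48   0.2102 0.2259] shift(now) [0.008  0.0714 0.0278] shift(after turn) [0.0457 0.062  0.0029] rot [ 0.088  -0.6625  0.3841] 44.2
```

```bash
python3 - <<'E'
from ik import *
q0=np.array(bot.get_obs()['joint_positions'],float)
for th in (42,46):
 for yaw in (-30,-24,-18,-12):
  r=[]
  for a in ((-.06,0,0),(.015,.0,0),(.015,.02,0),(.015,.02,15),(.015,-.005,15),(-.04,-.005,15)):
    q,e,er=ik(*tgt(*a,th=th,yaw0=yaw-a[2]),q0); r+=[e*1e3]
    if a==(.015,-.005,15): qq=q
  print(th,yaw,np.round(r,1),np.round(qq))
E
```

```text
42 -30 [0. 0. 0. 0. 0. 0.] [-11.  30. -35. 125.  84.  56. -49.]
42 -24 [0. 0. 0. 0. 0. 0.] [ -6.  30. -40. 128.  90.  55. -48.]
42 -18 [0. 0. 0. 0. 0. 0.] [  0.  31. -46. 130.  96.  54. -46.]
42 -12 [0. 0. 0. 0. 0. 0.] [  7.  32. -52. 132. 101.  54. -43.]
46 -30 [0. 0. 0. 0. 0. 0.] [-11.  32. -37. 126.  89.  61. -54.]
46 -24 [0. 0. 0. 0. 0. 0.] [ -6.  32. -43. 129.  95.  61. -53.]
46 -18 [0. 0. 0. 0. 0. 0.] [  0.  33. -48. 132. 101.  61. -51.]
46 -12 [0. 0. 0. 0. 0. 0.] [  7.  35. -55. 134. 106.  61. -48.]
```

```bash
cat >> ik.py <<'E'
def T(s,dz=0,sw=0): return tgt(s,dz,sw,th=45,yaw0=-18-sw)
E
python3 - <<'E'
from ik import *
p,M=T(-.06); delta(p+[0,0,.08],M)
E
```

```text
target [0.4857 0.2119 0.2291] shift(now) [0.0018 0.0722 0.0254] shift(after turn) [0.042  0.0638 0.0041] rot [ 0.1019 -0.6059  0.4324] 43.0
```

Call:
play_rows --plan '[[0.055,[0,0,0],[0.0204,-0.1212,0.0865]],[0.055,[0,0,0],[0.0204,-0.1212,0.0865]],[0.055,[0,0,0],[0.0204,-0.1212,0.0865]],[0.055,[0,0,0],[0.0204,-0.1212,0.0865]],[0.055,[0,0,0],[0.0204,-0.1212,0.0865]],[0.055,[0.021,0.032,0.002],[0,0,0]],[0.055,[0.021,0.032,0.002],[0,0,0]],[0.055,[0,0,0],[0,0,0]]]'

```text
clock: 9.12
tool_pos: [0.4808, 0.2112, 0.2254]
ee_rot: [[-0.723, 0.286, 0.629], [0.193, 0.958, -0.213], [-0.664, -0.032, -0.747]]
wrist_force: [-0.5, -0.5, 0.1]
gripper_width: 0.0549
finger_force: 0.0
```

```bash
python3 - <<'E'
from ik import *
st(); p,M=T(-.06); delta(p+[0,0,.08],M); delta(p,M)
E
```

```text
9.125 [0.4808 0.2112 0.2254] [ -9.7  10.6 -44.5 126.2  65.1  53.  -23.8] F [-0.5 -0.5  0.1] 0.05491904955942575 tilt 41.6
target [0.4857 0.2119 0.2291] shift(now) [-0.0058  0.0019  0.0001] shift(after turn) [-0.0057  0.0021  0.0005] rot [-0.0071 -0.0589  0.0397] 4.1
target [0.4857 0.2119 0.1491] shift(now) [0.0473 0.0045 0.0599] shift(after turn) [0.0509 0.0021 0.0571] rot [-0.0071 -0.0589  0.0397] 4.1
```

Working well. Correct the turn and go to the pre-pose.

Call:
play_rows --plan '[[0.055,[0,0,0],[-0.007,-0.059,0.04]],[0.055,[0.025,0.001,0.028],[0,0,0]],[0.055,[0.025,0.001,0.028],[0,0,0]],[0.055,[0,0,0],[0,0,0]]]'

```text
clock: 9.62
tool_pos: [0.4862, 0.2064, 0.1498]
ee_rot: [[-0.671, 0.316, 0.671], [0.219, 0.949, -0.227], [-0.709, -0.005, -0.706]]
wrist_force: [-0.4, -0.2, 1.3]
gripper_width: 0.0549
finger_force: 0.0
```

```bash
python3 - <<'E'
from ik import *
st(); p,M=T(-.06); delta(p,M)
crops=[]
for n,(a,b,c,d) in dict(scene=(200,170,360,320),top=(175,150,335,300)).items():
    p=camera(n); print(n,[(np.round(e['uv']),round(e['score'],2)) for e in spot_point(p,'pull_ring')])
    crops.append(cv2.resize(cv2.cvtColor(p['image'],cv2.COLOR_RGB2BGR)[b:d,a:c],(400,375),interpolation=cv2.INTER_CUBIC))
cv2.imwrite('pics/pre.png',np.hstack(crops))
E
```

```text
9.625 [0.4862 0.2064 0.1498] [-15.4  20.6 -41.7 131.6  81.8  56.7 -46.3] F [-0.4 -0.2  1.3] 0.05486607003138458 tilt 45.1
target [0.4857 0.2119 0.1491] shift(now) [ 0.0021  0.005  -0.0012] shift(after turn) [ 0.002   0.005  -0.0011] rot [-0.0084  0.002  -0.0013] 0.5
scene []
top [(array([280., 246.]), 0.49)]
```

View pics/pre.png

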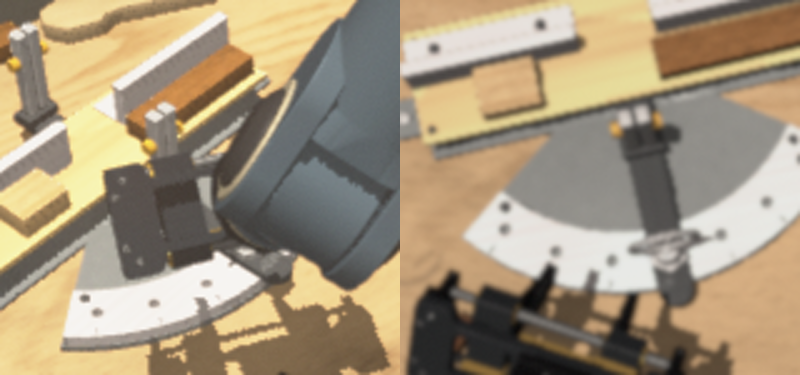

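Right finger tip at about crop (630,300) and ring at (663,245) in the top view. I'll check the tip location against depth.

```bash
python3 - <<'E'
from ik import *
p=camera('top'); o=bot.get_obs(); Rm=np.array(o['ee_rot']); tp=np.array(o['tool_pos'])
v,u=np.mgrid[250:300,225:300]
P=np.array([at_depth(p,(a,b)) for a,b in zip(u.ravel(),v.ravel()) if p['range_z'][b,a]>0])
L=(P-tp)@Rm
m=(L[:,2]>-.02)&(L[:,2]<.035)&(abs(L[:,1])<.06)&(abs(L[:,0])<.03)
L=L[m]; print(m.sum())
for z0 in np.arange(-.02,.035,.006):
    k=(L[:,2]>=z0)&(L[:,2]<z0+.006)
    for sg in (1,-1):
        kk=k&(L[:,1]*sg>0)
        if kk.any(): print(round(z0,3),sg,kk.sum(),'y',L[kk,1].min().round(4),L[kk,1].max().round(4),'x',L[kk,0].min().round(4),L[kk,0].max().round(4))
E
```

```text
104
-0.02 1 18 y 0.0266 0.0355 x -0.014 0.0093
-0.02 -1 11 y -0.037 -0.0284 x -0.0128 -0.0074
-0.014 1 15 y 0.0262 0.0357 x -0.0117 0.007
-0.014 -1 12 y -0.0373 -0.0283 x -0.0135 0.0024
-0.008 1 15 y 0.0266 0.0354 x -0.0134 0.0075
-0.008 -1 15 y -0.037 -0.0293 x -0.0126 0.0087
-0.002 1 10 y 0.0268 0.0344 x -0.0128 0.0005
-0.002 -1 8 y -0.0368 -0.0281 x -0.0116 0.0049
```

```bash
python3 - <<'E'
from ik import *
p=camera('top'); o=bot.get_obs(); Rm=np.array(o['ee_rot']); tp=np.array(o['tool_pos'])
W=np.array(p['cam_to_world']); K=np.array([[p['fx'],0,p['cx']],[0,p['fy'],p['cy']],[0,0,1.]])
def proj(X):
    c=W[:3,:3].T@(X-W[:3,3]); return cv2.projectPoints(np.array([[c[0],-c[1],-c[2]]]),np.zeros(3),np.zeros(3),K,np.array(p['dist'],float))[0].ravel()
im=cv2.cvtColor(p['image'],cv2.COLOR_RGB2BGR)
x0,y0,x1,y1=225,225,315,300
big=cv2.resize(im[y0:y1,x0:x1],None,fx=8,fy=8,interpolation=cv2.INTER_CUBIC)
def dot(X,c): u=proj(X); cv2.circle(big,tuple(int(round(t)) for t in ((u[0]-x0+.5)*8,(u[1]-y0+.5)*8)),3,c,-1); return u
for z in (-.02,0,.025): print(z,dot(tp+Rm@[0,-.0325,z],(0,0,255)),dot(tp+Rm@[0,.0325,z],(0,0,255)))
d=np.array([-.2368,.9716,0])
for a in np.arange(0,360,15): dot(C0+.0275*(np.cos(np.radians(a))*d+np.sin(np.radians(a))*np.array([0,0,1])),(0,255,0))
cv2.imwrite('pics/ov.png',big)
E
```

```text
-0.02 [264.1173 276.9911] [230.4614 265.6421]
0 [267.2829 270.4508] [234.0963 259.2794]
0.025 [271.1146 262.5327] [238.4958 251.5757]
```

View pics/ov.png

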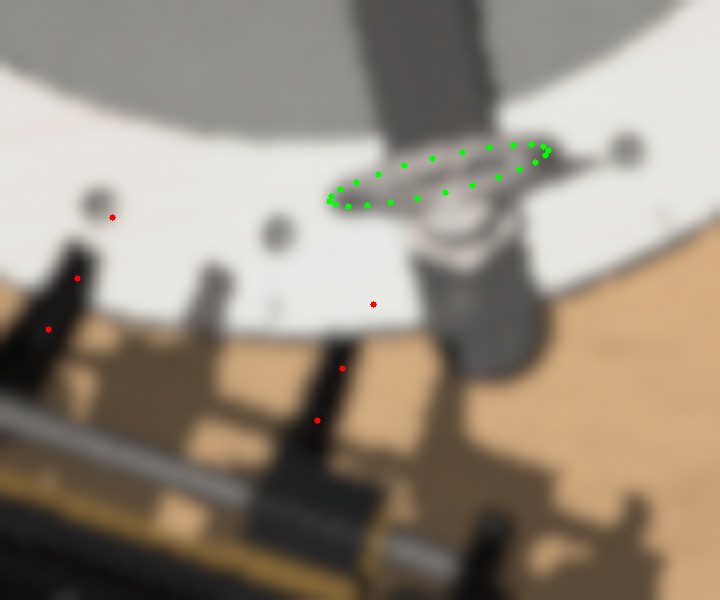

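The overlay puts the ring (green) right on its image. The visible tips end about 10 mm ahead of the TCP at this opening, because the fingers retract when open. I will insert about 14 mm further than planned to allow for that.

```bash
sed -i 's/^def T(.*/def T(s,dz=0,sw=0): return tgt(s+.014,dz,sw,th=45,w=.0325,yaw0=-18-sw)/' ik.py; python3 - <<'E'
from ik import *
st(); q=np.array(bot.get_obs()['joint_positions'],float)
delta(*T(-.02)); delta(*T(.018))
for a in ((.018,),(.018,.022),(.018,.022,15),(.018,-.005,15),(-.04,-.005,15)): print(a,[np.round(v,3) for v in ik(*T(*a),q)])
E
```

```text
9.925 [0.4874 0.2086 0.1539] [-15.4  20.3 -41.8 131.5  82.   56.7 -46.5] F [0.3 0.1 0.3] 0.05499430769370877 tilt 45.5
target [0.5212 0.1977 0.1109] shift(now) [0.0058 0.0001 0.0555] shift(after turn) [0.0053 0.     0.0555] rot [-0.0018  0.0091 -0.0055] 0.6
target [0.5468 0.1894 0.0841] shift(now) [0.0061 0.0002 0.0935] shift(after turn) [0.0053 0.     0.0935] rot [-0.0018  0.0091 -0.0055] 0.6
(0.018,) [array([-12.958,  30.757, -36.884, 129.842,  95.844,  55.59 , -52.859]), np.float64(0.0), np.float64(0.0)]
(0.018, 0.022) [array([-12.314,  27.883, -37.396, 129.309,  92.677,  54.385, -49.278]), np.float64(0.0), np.float64(0.0)]
(0.018, 0.022, 15) [array([ -7.178,  26.766, -35.909, 130.699,  97.054,  50.477, -48.539]), np.float64(0.0), np.float64(0.0)]
(0.018, -0.005, 15) [array([ -7.662,  30.487, -35.674, 131.331, 101.223,  52.509, -53.022]), np.float64(0.0), np.float64(0.0)]
(-0.04, -0.005, 15) [array([ -9.758,  23.531, -38.022, 133.32 ,  92.443,  51.946, -49.276]), np.float64(0.0), np.float64(0.0)]
```

Call:
play_rows --plan '[[0.055,[0.006,0,0],[0,0,0]],[0.055,[0,0,0.018],[0,0,0]],[0.055,[0,0,0.018],[0,0,0]],[0.055,[0,0,0.018],[0,0,0]],[0.055,[0,0,0],[0,0,0]],[0.055,[0,0,0],[0,0,0]]]'

```text
clock: 10.68
tool_pos: [0.5189, 0.1983, 0.1103]
ee_rot: [[-0.667, 0.312, 0.677], [0.22, 0.95, -0.222], [-0.712, 0.001, -0.702]]
wrist_force: [0.6, 0.7, 0.8]
gripper_width: 0.0548
finger_force: 0.0
```

```bash
python3 - <<'E'
from ik import *
st(); delta(*T(-.02)); delta(*T(.018))
p=camera('top'); o=bot.get_obs(); Rm=np.array(o['ee_rot']); tp=np.array(o['tool_pos'])
W=np.array(p['cam_to_world']); K=np.array([[p['fx'],0,p['cx']],[0,p['fy'],p['cy']],[0,0,1.]])
def proj(X):
    c=W[:3,:3].T@(X-W[:3,3]); return cv2.projectPoints(np.array([[c[0],-c[1],-c[2]]]),np.zeros(3),np.zeros(3),K,np.array(p['dist'],float))[0].ravel()
im=cv2.cvtColor(p['image'],cv2.COLOR_RGB2BGR)
x0,y0=225,215
big=cv2.resize(im[y0:290,x0:315],None,fx=5,fy=5,interpolation=cv2.INTER_CUBIC)
for z in (0,.011,.025):
    u=proj(tp+Rm@[0,-.0325,z]); cv2.circle(big,(int((u[0]-x0+.5)*5),int((u[1]-y0+.5)*5)),2,(0,0,255),-1)
s=camera('scene'); sb=cv2.resize(cv2.cvtColor(s['image'],cv2.COLOR_RGB2BGR)[210:285,250:320],None,fx=5,fy=5,interpolation=cv2.INTER_CUBIC)
cv2.imwrite('pics/near.png',np.hstack([big,sb]))
E
```

```text
10.675 [0.5189 0.1983 0.1103] [-14.8  26.7 -38.5 131.2  90.6  56.3 -51.6] F [0.6 0.7 0.8] 0.05484526675996611 tilt 45.4
target [0.5212 0.1977 0.1109] shift(now) [-0.0021  0.0002  0.0013] shift(after turn) [-0.0021  0.0002  0.0012] rot [-0.0017  0.0072 -0.0032] 0.5
target [0.5468 0.1894 0.0841] shift(now) [-0.0019  0.0003  0.0393] shift(after turn) [-0.0021  0.0002  0.0392] rot [-0.0017  0.0072 -0.0032] 0.5
```

View pics/near.png

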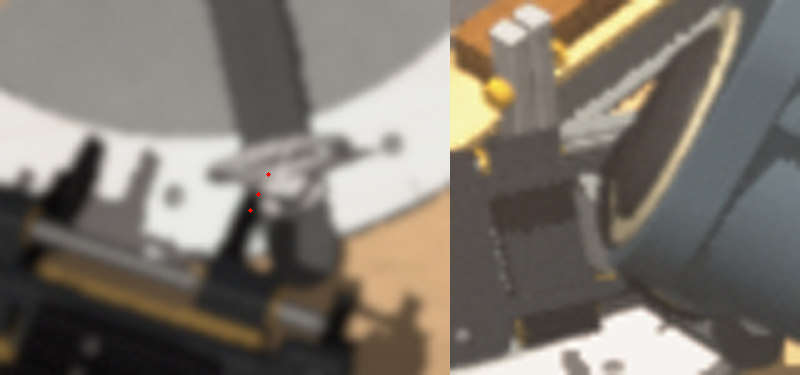

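Tip sits just before the ring opening at top-crop (250,185), roughly 2 mm left of plan. Inserting slowly with a small correction.

Call:
play_rows --plan '[[0.055,[-0.002,-0.002,0],[0,0,0]],[0.055,[0,0,0.008],[0,0,0]],[0.055,[0,0,0.008],[0,0,0]],[0.055,[0,0,0],[0,0,0]],[0.055,[0,0,0],[0,0,0]]]'

```text
clock: 11.4
tool_pos: [0.5308, 0.1918, 0.0999]
ee_rot: [[-0.667, 0.313, 0.676], [0.22, 0.95, -0.223], [-0.712, 0.0, -0.702]]
wrist_force: [0.1, -0.6, 0.1]
gripper_width: 0.055
finger_force: 0.0
```

Call:
play_rows --plan '[[0.055,[0,0,0.008],[0,0,0]],[0.055,[0,0,0.008],[0,0,0]],[0.055,[0,0,0.007],[0,0,0]],[0.055,[0,0,0],[0,0,0]],[0.055,[0,0,0],[0,0,0]]]'

```text
clock: 12.02
tool_pos: [0.5463, 0.1868, 0.0839]
ee_rot: [[-0.667, 0.313, 0.676], [0.22, 0.95, -0.222], [-0.712, 0.001, -0.702]]
wrist_force: [0.1, -1.0, -0.4]
gripper_width: 0.0554
finger_force: 0.0
```

```bash
python3 - <<'E'
from ik import *
st(); delta(*T(.018)); print(np.round(np.array(bot.get_obs()['ee_rot']).T@[0,0,.01],5))
big=[]
for n,(a,b,c,d) in dict(top=(225,205,315,280),scene=(245,195,335,270)).items():
    p=camera(n); big.append(cv2.resize(cv2.cvtColor(p['image'],cv2.COLOR_RGB2BGR)[b:d,a:c],(400,333),interpolation=cv2.INTER_CUBIC))
cv2.imwrite('pics/in.png',np.hstack(big))
E
```

```text
12.025 [0.5463 0.1868 0.0839] [-13.4  30.7 -36.2 130.2  96.3  55.7 -53.7] F [ 0.1 -1.  -0.4] 0.055383635140345604 tilt 45.4
target [0.5468 0.1894 0.0841] shift(now) [ 0.0002  0.0026 -0.0004] shift(after turn) [ 0.0002  0.0026 -0.0004] rot [-0.0025  0.007  -0.0035] 0.5
[-0.0071  0.     -0.007 ]
```

View pics/in.png

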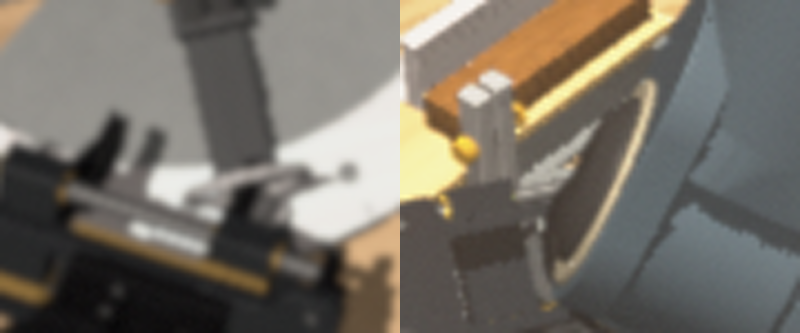

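The finger is through the ring, with the ring's top bar visible above it at (240,190) and no contact force. Lifting now.

Call:
play_rows --plan '[[0.055,[-0.002,0,-0.002],[0,0,0]],[0.055,[-0.002,0,-0.002],[0,0,0]],[0.055,[-0.002,0,-0.002],[0,0,0]],[0.055,[0,0,0],[0,0,0]]]'

```text
clock: 12.62
tool_pos: [0.5464, 0.1867, 0.0928]
ee_rot: [[-0.666, 0.313, 0.677], [0.221, 0.95, -0.222], [-0.712, 0.001, -0.702]]
wrist_force: [-0.8, -0.1, -0.2]
gripper_width: 0.055
finger_force: 0.1
```

Call:
play_rows --plan '[[0.055,[-0.002,0,-0.002],[0,0,0]],[0.055,[-0.002,0,-0.002],[0,0,0]],[0.055,[0,0,0],[0,0,0]]]'

```text
clock: 13.0
tool_pos: [0.5454, 0.1863, 0.0973]
ee_rot: [[-0.668, 0.314, 0.675], [0.221, 0.95, -0.223], [-0.711, 0.0, -0.704]]
wrist_force: [-1.2, -1.3, -4.9]
gripper_width: 0.0553
finger_force: 2.2
```

Call:
play_rows --plan '[[0.055,[-0.0015,0,-0.0015],[0,0,0]],[0.055,[-0.0015,0,-0.0015],[0,0,0]],[0.055,[0,0,0],[0,0,0]]]'

```text
clock: 13.38
tool_pos: [0.5457, 0.1864, 0.102]
ee_rot: [[-0.667, 0.314, 0.676], [0.221, 0.95, -0.223], [-0.711, 0.0, -0.703]]
wrist_force: [-2.2, -1.0, -5.6]
gripper_width: 0.0553
finger_force: 3.1
```

Call:
play_rows --plan '[[0.055,[-0.0015,0,-0.0015],[0,0,0]],[0.055,[-0.0015,0,-0.0015],[0,0,0]],[0.055,[-0.0005,0,-0.0005],[0,0,0]],[0.055,[0,0,0],[0,0,0]],[0.055,[0,0,0],[0,0,0]]]'

```text
clock: 14.0
tool_pos: [0.5459, 0.1865, 0.107]
ee_rot: [[-0.667, 0.313, 0.676], [0.22, 0.95, -0.223], [-0.712, 0.0, -0.702]]
wrist_force: [-4.8, -1.7, -7.2]
gripper_width: 0.0548
finger_force: 4.1
```

```bash
cat > ring.py <<'E'
from ik import *
def ringfit():
    "fit centre height & swing from visible ring points (top camera) given known circle"
    p=camera('top'); K=np.array([[p['fx'],0,p['cx']],[0,p['fy'],p['cy']],[0,0,1.]]); W=np.array(p['cam_to_world'])
    g=cv2.cvtColor(p['image'],cv2.COLOR_RGB2HSV)
    v,u=np.mgrid[200:290,240:330]; k=p['range_z'][v,u]>0
    P=np.array([at_depth(p,(a,b)) for a,b in zip(u[k],v[k])]); hsv=g[v[k],u[k]]
    m=(P[:,2]>.1)&(P[:,2]<.15)&(np.hypot(P[:,0]-.537,P[:,1]-.145)<.06)&(hsv[:,2]>90)&(hsv[:,1]<60)
    return P[m],np.c_[u[k],v[k]][m]
if __name__=='__main__':
    st(); P,uv=ringfit(); print(len(P)); print(np.c_[P,uv][np.argsort(-P[:,2])][:25])
E
python3 ring.py
```

```text
14.0 [0.5459 0.1865 0.107 ] [-12.6  27.7 -36.9 129.7  92.9  54.5 -49.9] F [-4.8 -1.7 -7.2] 0.054786103934503304 tilt 45.4
95
[[  0.5192   0.1651   0.1403 275.     249.    ]
 [  0.5317   0.1487   0.1344 284.     243.    ]
 [  0.5297   0.1581   0.1343 279.     244.    ]
 [  0.5261   0.1619   0.1332 277.     246.    ]
 [  0.5338   0.1602   0.1325 278.     242.    ]
 [  0.53     0.1601   0.1322 278.     244.    ]
 [  0.53     0.1658   0.132  275.     244.    ]
 [  0.534    0.1564   0.1318 280.     242.    ]
 [  0.536    0.1451   0.1314 286.     241.    ]
 [  0.534    0.1583   0.1314 279.     242.    ]
 [  0.5321   0.164    0.131  276.     243.    ]
 [  0.5302   0.164    0.131  276.     244.    ]
 [  0.5342   0.1546   0.1306 281.     242.    ]
 [  0.5362   0.147    0.1302 285.     241.    ]
 [  0.5323   0.1584   0.1301 279.     243.    ]
 [  0.5323   0.1508   0.1301 283.     243.    ]
 [  0.5324   0.1622   0.1296 277.     243.    ]
 [  0.5304   0.1679   0.1296 274.     244.    ]
 [  0.5324   0.1546   0.1294 281.     243.    ]
 [  0.5363   0.1509   0.1294 283.     241.    ]
 [  0.5305   0.1622   0.1291 277.     244.    ]
 [  0.5344   0.149    0.1291 284.     242.    ]
 [  0.5267   0.1697   0.1289 273.     246.    ]
 [  0.5287   0.1584   0.1289 279.     245.    ]
 [  0.5325   0.1661   0.1288 275.     243.    ]]
```

Call:
play_rows --plan '[[0.055,[-0.0011,0,-0.0011],[0,0,0]],[0.055,[0,0,0],[0,0,0]],[0.055,[0,0,0],[0,0,0]]]'

```text
clock: 14.42
tool_pos: [0.5459, 0.1866, 0.1086]
ee_rot: [[-0.667, 0.313, 0.676], [0.22, 0.95, -0.223], [-0.712, 0.0, -0.702]]
wrist_force: [-4.9, -1.9, -7.2]
gripper_width: 0.0553
finger_force: 4.3
```

```bash
python3 - <<'E'
from ik import *
st(); Rm=np.array(bot.get_obs()['ee_rot'])
a,_=T(.018,0,0)
for sw in (3,6,9,12,14,15,17): b,_=T(.018,0,sw); print(sw,np.round(b-a,4),np.round(Rm.T@(b-a),4))
E
```

```text
14.425 [0.5459 0.1866 0.1086] [-12.6  27.4 -37.  129.6  92.7  54.4 -49.6] F [-4.9 -1.9 -7.2] 0.055264198282636824 tilt 45.4
3 [ 0.0025 -0.0091  0.    ] [-0.0037 -0.0079  0.0037]
6 [ 0.0054 -0.018   0.    ] [-0.0076 -0.0154  0.0077]
9 [ 0.0088 -0.0268  0.    ] [-0.0118 -0.0227  0.0119]
12 [ 0.0127 -0.0354  0.    ] [-0.0163 -0.0297  0.0165]
14 [ 0.0155 -0.041   0.    ] [-0.0194 -0.0341  0.0196]
15 [ 0.017  -0.0438  0.    ] [-0.021  -0.0363  0.0212]
17 [ 0.0201 -0.0493  0.    ] [-0.0243 -0.0405  0.0246]
```

Call:
play_rows --plan '[[0.055,[-0.0018,-0.004,0.0018],[0,0,0]],[0.055,[-0.0019,-0.0039,0.0019],[0,0,0]],[0.055,[-0.0019,-0.0038,0.002],[0,0,0]],[0.055,[-0.002,-0.0037,0.002],[0,0,0]],[0.055,[-0.0021,-0.0037,0.0021],[0,0,0]],[0.055,[-0.0021,-0.0036,0.0021],[0,0,0]],[0.055,[0,0,0],[0,0,0]],[0.055,[0,0,0],[0,0,0]]]'

```text
clock: 15.42
tool_pos: [0.5548, 0.1591, 0.1087]
ee_rot: [[-0.667, 0.314, 0.676], [0.22, 0.949, -0.224], [-0.712, -0.0, -0.702]]
wrist_force: [-4.8, -2.7, -7.8]
gripper_width: 0.0552
finger_force: 4.3
```

```bash
cat >> ring.py <<'E'
    P2=P[(P[:,2]>.118)]; c=P2.mean(0); a=P0-c[:2]; print('top pts mean',c,'n',len(P2),'swing from pivot',np.degrees(np.arctan2(a[1],a[0]))-A0,'r',np.hypot(*a))
E
sed -i 's/\[np.argsort(-P\[:,2\])\]\[:25\]/[np.argsort(-P[:,2])][3:9]/' ring.py; python3 ring.py
```

```text
15.425 [0.5548 0.1591 0.1087] [ -9.7  26.6 -35.9 130.7  95.3  52.  -49.3] F [-4.8 -2.7 -7.8] 0.05518095175579053 tilt 45.4
109
[[  0.5412   0.1336   0.135  292.     238.    ]
 [  0.5394   0.1355   0.1345 291.     239.    ]
 [  0.5452   0.1242   0.1343 297.     236.    ]
 [  0.5435   0.1299   0.133  294.     237.    ]
 [  0.5416   0.1299   0.1329 294.     238.    ]
 [  0.5377   0.1394   0.1329 289.     240.    ]]
top pts mean [0.5428 0.133  0.1269] n 84 swing from pivot 9.304557721938526 r 0.17820647981530652
```

Call:
play_rows --plan '[[0.055,[-0.002,-0.003,0.002],[0,0,0]],[0.055,[-0.002,-0.003,0.002],[0,0,0]],[0.055,[-0.002,-0.003,0.002],[0,0,0]],[0.055,[0,0,0],[0,0,0]],[0.055,[0.002,0,0.002],[0,0,0]],[0.055,[0.002,0,0.002],[0,0,0]],[0.055,[0.002,0,0.002],[0,0,0]],[0.055,[0.002,0,0.002],[0,0,0]],[0.055,[0.002,0,0.002],[0,0,0]],[0.055,[0.002,0,0.002],[0,0,0]],[0.055,[0,0,0],[0,0,0]],[0.055,[0,0,0],[0,0,0]]]'

```text
clock: 16.98
tool_pos: [0.5606, 0.149, 0.0921]
ee_rot: [[-0.666, 0.313, 0.677], [0.22, 0.95, -0.222], [-0.712, 0.001, -0.702]]
wrist_force: [-0.4, 0.0, -0.1]
gripper_width: 0.0553
finger_force: 0.0
```

```bash
python3 ring.py
```

```text
16.975 [0.5606 0.149  0.0921] [ -8.9  28.6 -34.9 131.3  99.2  51.9 -52. ] F [-0.4  0.  -0.1] 0.055315852598613824 tilt 45.4
96
[[  0.5476   0.1129   0.132  303.     235.    ]
 [  0.5439   0.1243   0.1312 297.     237.    ]
 [  0.5479   0.1187   0.1302 300.     235.    ]
 [  0.5479   0.1206   0.13   299.     235.    ]
 [  0.5461   0.1187   0.1298 300.     236.    ]
 [  0.55     0.1149   0.1297 302.     234.    ]]
top pts mean [0.547  0.1235 0.1257] n 61 swing from pivot 12.628068316529536 r 0.17833357572852412
```

Call:
play_rows --plan '[[0.055,[-0.001,-0.0015,0.001],[0,0,0]],[0.055,[-0.001,-0.0015,0.001],[0,0,0]],[0.055,[-0.001,-0.0015,0.001],[0,0,0]],[0.055,[-0.001,-0.0015,0.001],[0,0,0]],[0.055,[0,0,0],[0,0,0]]]'

```text
clock: 17.65
tool_pos: [0.5639, 0.1409, 0.092]
ee_rot: [[-0.666, 0.314, 0.676], [0.22, 0.95, -0.223], [-0.712, 0.001, -0.702]]
wrist_force: [-0.1, -0.4, -0.1]
gripper_width: 0.0552
finger_force: 0.0
```

```bash
python3 ring.py
```

```text
17.65 [0.5639 0.1409 0.092 ] [ -8.   28.4 -34.6 131.5 100.   51.2 -51.9] F [-0.1 -0.4 -0.1] 0.055191425902382484 tilt 45.4
85
[[  0.544    0.1262   0.1301 296.     237.    ]
 [  0.5461   0.1225   0.1295 298.     236.    ]
 [  0.5461   0.1187   0.1294 300.     236.    ]
 [  0.5346   0.1205   0.1293 299.     242.    ]
 [  0.5481   0.1149   0.1292 302.     235.    ]
 [  0.5481   0.1187   0.1289 300.     235.    ]]
top pts mean [0.5467 0.119  0.1255] n 60 swing from pivot 13.87061327931129 r 0.18064475508614877
```

Call:
play_rows --plan '[[0.055,[-0.0008,-0.0012,0.0008],[0,0,0]],[0.055,[-0.0008,-0.0012,0.0008],[0,0,0]],[0.055,[-0.0008,-0.0012,0.0008],[0,0,0]],[0.055,[0,0,0],[0,0,0]]]'

```text
clock: 18.2
tool_pos: [0.566, 0.1365, 0.092]
ee_rot: [[-0.666, 0.313, 0.676], [0.22, 0.95, -0.223], [-0.712, 0.001, -0.702]]
wrist_force: [-1.0, -0.1, -0.2]
gripper_width: 0.0549
finger_force: 0.0
```

Call:
play_rows --plan '[[0.055,[-0.0007,-0.001,0.0007],[0,0,0]],[0.055,[-0.0007,-0.001,0.0007],[0,0,0]],[0.055,[0,0,0],[0,0,0]]]'

```text
clock: 18.58
tool_pos: [0.5673, 0.1342, 0.0921]
ee_rot: [[-0.667, 0.313, 0.677], [0.22, 0.95, -0.222], [-0.712, 0.001, -0.702]]
wrist_force: [-0.1, -0.1, 1.0]
gripper_width: 0.0548
finger_force: 0.0
```

```bash
python3 ring.py
```

```text
18.575 [0.5673 0.1342 0.0921] [ -7.2  28.3 -34.2 131.6 100.8  50.6 -51.7] F [-0.1 -0.1  1. ] 0.054787875939226356 tilt 45.4
74
[[  0.55     0.1168   0.1296 301.     234.    ]
 [  0.5481   0.113    0.1294 303.     235.    ]
 [  0.5442   0.1225   0.129  298.     237.    ]
 [  0.5482   0.1149   0.1286 302.     235.    ]
 [  0.5424   0.1282   0.1283 295.     238.    ]
 [  0.5424   0.1263   0.1281 296.     238.    ]]
top pts mean [0.5472 0.118  0.1254] n 53 swing from pivot 14.202962797223819 r 0.1807409439170568
```

Call:
play_rows --plan '[[0.055,[-0.0007,-0.001,0.0007],[0,0,0]],[0.055,[-0.0007,-0.001,0.0007],[0,0,0]],[0.055,[0,0,0],[0,0,0]]]'

```text
clock: 19.0
tool_pos: [0.5683, 0.1332, 0.092]
ee_rot: [[-0.668, 0.311, 0.677], [0.22, 0.951, -0.22], [-0.711, 0.002, -0.703]]
wrist_force: [-1.4, 4.1, 0.2]
gripper_width: 0.055
finger_force: 1.9
```

Call:
play_rows --plan '[[0.055,[-0.0007,-0.001,0.0007],[0,0,0]],[0.055,[-0.0007,-0.001,0.0007],[0,0,0]],[0.055,[0,0,0],[0,0,0]]]'

```text
clock: 19.38
tool_pos: [0.5689, 0.1305, 0.0915]
ee_rot: [[-0.668, 0.311, 0.676], [0.22, 0.95, -0.22], [-0.711, 0.002, -0.704]]
wrist_force: [-3.4, 5.9, 0.7]
gripper_width: 0.0554
finger_force: 2.8
```

```bash
python3 ring.py
```

```text
19.375 [0.5689 0.1305 0.0915] [ -6.7  28.2 -34.1 131.6 101.3  50.  -51.6] F [-3.4  5.9  0.7] 0.05540476372239369 tilt 45.3
74
[[  0.5494   0.1151   0.1214 302.     235.    ]
 [  0.5668   0.171    0.1208 273.     226.    ]
 [  0.5496   0.117    0.1203 301.     235.    ]
 [  0.5556   0.1036   0.1201 308.     232.    ]
 [  0.5497   0.1132   0.1198 303.     235.    ]
 [  0.5478   0.1132   0.1197 303.     236.    ]]
top pts mean [0.5523 0.1297 0.1209] n 14 swing from pivot 11.565804277255879 r 0.17097177417050485
```

Pin has dropped: the ring top is back at 0.120, with a 6.8 N side load. Re-centring the finger, then withdrawing.

```bash
python3 - <<'E'
from ik import *
delta(*T(.018,.003,15)); delta(*T(-.05,.003,15))
E
```

```text
target [0.5637 0.1456 0.0871] shift(now) [ 0.0099  0.0127 -0.0036] shift(after turn) [ 0.0099  0.0128 -0.0036] rot [-0.0003  0.0049 -0.0025] 0.3
target [0.518  0.1604 0.1351] shift(now) [ 0.0096  0.0127 -0.0716] shift(after turn) [ 0.0099  0.0128 -0.0716] rot [-0.0003  0.0049 -0.0025] 0.3
```

Call:
play_rows --plan '[[0.055,[0.002,0.0027,-0.0007],[0,0,0]],[0.055,[0.002,0.0027,-0.0007],[0,0,0]],[0.055,[0.002,0.0027,-0.0007],[0,0,0]],[0.055,[0.002,0.0027,-0.0007],[0,0,0]],[0.055,[0.002,0.0027,-0.0007],[0,0,0]],[0.055,[0,0,0],[0,0,0]],[0.055,[0,0,0],[0,0,0]]]'

```text
clock: 20.3
tool_pos: [0.5648, 0.1449, 0.0873]
ee_rot: [[-0.667, 0.313, 0.676], [0.22, 0.95, -0.223], [-0.712, 0.001, -0.702]]
wrist_force: [-0.9, 0.1, 0.5]
gripper_width: 0.0547
finger_force: 0.2
```

```bash
python3 ring.py; python3 -c "
from ik import *
delta(*T(.018,.0,15))"
```

```text
20.3 [0.5648 0.1449 0.0873] [ -8.5  29.3 -34.5 131.2 100.3  51.8 -52.5] F [-0.9  0.1  0.5] 0.054724874243116395 tilt 45.4
85
[[  0.5514   0.1074   0.1217 306.     234.    ]
 [  0.5475   0.117    0.1211 301.     236.    ]
 [  0.5516   0.1093   0.1207 305.     234.    ]
 [  0.5418   0.1208   0.1206 299.     239.    ]
 [  0.5457   0.117    0.1203 301.     237.    ]
 [  0.5516   0.1113   0.1201 304.     234.    ]]
top pts mean [0.549  0.1184 0.1201] n 19 swing from pivot 14.380810497423841 r 0.17889065958928835
target [0.5637 0.1456 0.0841] shift(now) [0.0032 0.0003 0.0014] shift(after turn) [0.0032 0.0003 0.0014] rot [-0.0027  0.007  -0.0034] 0.5
```

Free of contact. Withdraw along the finger, then up and back.

Call:
play_rows --plan '[[0.055,[0,0,-0.006],[0,0,0]],[0.055,[0,0,-0.008],[0,0,0]],[0.055,[0,0,-0.008],[0,0,0]],[0.055,[0,0,-0.01],[0,0,0]],[0.055,[0,0,-0.015],[0,0,0]],[0.055,[0,0,-0.02],[0,0,0]],[0.055,[-0.02,0.01,-0.02],[0,0,0]],[0.055,[-0.03,0.02,-0.03],[0,0,0]],[0.055,[-0.03,0.02,-0.02],[0,0,0]],[0.055,[0,0,0],[0,0,0]],[0.055,[0,0,0],[0,0,0]]]'

```text
clock: 21.72
tool_pos: [0.5405, 0.2049, 0.2403]
ee_rot: [[-0.667, 0.313, 0.676], [0.22, 0.95, -0.223], [-0.712, -0.0, -0.702]]
wrist_force: [-0.3, -0.9, -0.8]
gripper_width: 0.055
finger_force: 0.0
```

```bash
python3 ring.py; python3 - <<'E'
from h import *
big=[]
for n,(a,b,c,d) in dict(top=(165,105,365,285),scene=(160,160,360,340)).items():
    p=camera(n); big.append(cv2.resize(cv2.cvtColor(p['image'],cv2.COLOR_RGB2BGR)[b:d,a:c],(400,360),interpolation=cv2.INTER_CUBIC))
    for t in('strip','stub'): print(n,t,[at_depth(p,e['uv']).round(3) for e in spot_point(p,t)])
    print([(at_z(p,e['uv'],.089).round(4),round(e['score'],2)) for e in spot_point(p,'pull_ring')])
cv2.imwrite('pics/end.png',np.hstack(big))
E
```

```text
21.725 [0.5405 0.2049 0.2403] [ -9.3  13.3 -40.8 122.8  71.7  52.8 -26.1] F [-0.3 -0.9 -0.8] 0.054953685414056715 tilt 45.4
70
[[  0.5556   0.1055   0.1197 307.     232.    ]
 [  0.5458   0.1208   0.1197 299.     237.    ]
 [  0.5498   0.1113   0.1192 304.     235.    ]
 [  0.544    0.1189   0.1191 300.     238.    ]
 [  0.544    0.1247   0.119  297.     238.    ]
 [  0.5499   0.1151   0.1187 302.     235.    ]]
top pts mean [0.55   0.1128 0.1193] n 11 swing from pivot 16.086727405342245 r 0.18076067737670987
top strip [array([0.337, 0.197, 0.021]), array([ 0.64 , -0.126,  0.024]), array([0.7  , 0.101, 0.06 ])]
top stub [array([0.659, 0.285, 0.064]), array([0.688, 0.197, 0.042])]
[(array([0.5465, 0.1127, 0.089 ]), 0.5)]
scene strip [array([0.328, 0.214, 0.022]), array([ 0.63 , -0.118,  0.014]), array([0.63 , 0.155, 0.113])]
scene stub [array([0.645, 0.295, 0.064]), array([0.638, 0.145, 0.103])]
[(array([0.5444, 0.1196, 0.089 ]), 0.68)]
```

View pics/end.png

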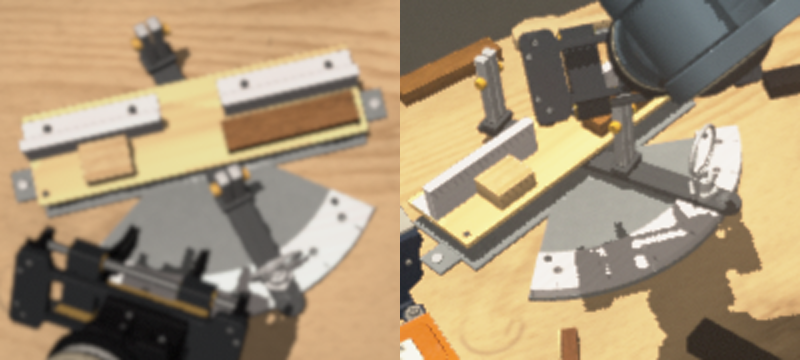

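The arm sits one hole to the right, ring top back at 119 mm with the pin home, wood unmoved, and the hand is clear.

```bash
python3 -c "
from workcell import bot
print(bot.hand_in())"
```

```text
the job is handed in; nothing more can be done
None
```

I raised the pin with one finger hooked through the ring, swung the arm one hole to the right (the brown strip's side) and let the pin drop home. In the last camera check the ring top was back at about 119 mm, its height with the pin home. The wood was where it started, the hand was clear, and the job is handed in, with no verdict returned.

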